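Make the test box safe and hold its lid open

ROBOT

A 7-joint arm with a two-finger parallel gripper is mounted at the origin on the work surface. World frame = base frame: x ahead of the robot, y to its left, z up, the work surface at z = 0. Lengths are in m, angles in rad, forces in N, time in s.
With the tool pointing down it reaches from about 0.425 to 0.925 m from the base axis. Payload 6.8 kg.
Tool frame: the origin (TCP) lies midway between the tips of the shut fingers; the grasp point (between the pads) lies 19 mm behind it; z points along the fingers, y is the line along which they close (so a half turn about z gives the same grasp; the last joint's range is limited). The gripper opens to 85 mm and grips with 20 to 120 N. Pads are 22 mm wide; open, the fingers measure 114 mm over their backs; the gripper's body (76 mm by 85 mm) begins 54 mm behind the grasp point. The pads swing forward as they close: fully open they stand 13 mm farther back than shut.
Start: joints at [-1.273, 0.477, 0.022, 1.555, -0.011, 1.109, -0.083], TCP at [0.266, 0.62, 0.231] pointing down, gripper open.
Joint ranges: [-2.96, 2.96], [-0.34, 2.1], [-1.41, 1.46], [0.24, 2.44], [-1.37, 4.51], [0.17, 1.92], [-2.96, 2.96]. Speed limits (rad/s): [2.39, 2.39, 3.14, 3.14, 3.14, 3.14, 3.14].

INTERFACE

Orientations are given as a unit quaternion [w, x, y, z].
In Python, from station import * gives the robot as it stands.
- The arm moves only by the shell command python3 -m creep 'ROWS' [FORCE]. ROWS is JSON, a list of rows, each a list of 7 numbers: the gripper command: -1 is shut, 1 is fully open, values between are in proportion, then the shift along the world's x, y, z in mm, then the turn, a rotation vector about the world's x, y, z in rad. A call has 1 to 5 rows; each row shifts and turns the commanded pose from where the row before left it; what a row does not reach is not made up. A row lasts 1/8 s, in which the tool goes at most 62.5 mm and 10.7 degrees, less where a joint would pass 70% of its speed; a pose out of reach is approached as far as the arm can. A call is refused whole if a number of a shift passes 62.5 or a number of a turn 0.188, either way. A call with a gripper value outside its range is refused whole. The fingers move at their own pace and stop on an object; FORCE is the grip in N (left out, the last holds). Time passes only in rows, so rows that do not move let the fingers close. It gives the time, the measured TCP pose, the force, the opening and the grip force at its end, in the units of the state.
- get_obs(): the state, without advancing time (a new reading comes with each control period).
- read_camera(name): name is "scene" or "top" or "wrist"; returns (picture, depth): 400x640x3 uint8, red, green, blue; 400x640 float32, m along the optical axis (not along the pixel's ray), 0 where there is no reading.
- camera_params(name): a dict with "intrinsics" (3x3 intrinsics, pixels), "cam_to_world" (4x4, takes a point from camera to world coordinates); the wrist camera has in their place "mount" (4x4, takes a point from camera to tool coordinates, whose origin is the TCP and whose axes are the flange's). Camera axes: x right, y up, looking along -z (the intrinsics and any distortion apply to the point x, -y, -z); pixel columns grow to the right and rows downward; lengths in m; the calibration is good to about 2 mm. A picture is of the moment at which its call begins: read the wrist's pose just before it. camera_params takes no time and is no camera call.
- hand_in(): hands the job in; it is judged then, once.
The state is a dict: "t": time; "q": joint angles; "joint_vel": joint speeds; "joint_torque": joint torques, N m; "eef_pos": TCP position; "tool_rot": TCP orientation; "contact_force": force on the tool from outside, world axes, zero at the start; "torque": the same for the moment, N m; "gripper_width": opening from 0.0 (shut) to 1.0 (fully open); "grasp_force": force on a finger pad.
Only numpy, scipy, OpenCV 4.12 (cv2) and the standard library are available. Lean on these libraries where they do the work, as an engineer would, in place of code of your own. Each camera call takes 0.05 s, during which the arm holds its last target. There are 200 camera calls.

TASK

On the key console, press the round key (output off) right down and let it spring back, then do the same with the square key (discharge); press one key at a time and never the long bar key, which starts the test. Only then lift the sprung lid of the board test box by its tongue and keep holding it open at 60 degrees from shut (within about 5 degrees) so that the board can be looked at: finish while still holding it there, as it springs shut when let go. Leave the multimeter, solder spool, screwdriver and jar where they are.

Things in the scene. Friction and masses are not known exactly. Their poses are not given: they have to be found in the camera images.
- testbox: Board test box, grey painted, open-topped, fixed to the bench, 180 x 180 mm and 85 mm high, with a flat aluminium lid hinged along its +x edge and a circuit board inside. Origin: centre of its underside; its -x side, with the lid's tongue, roughly faces the robot; z up. Includes the lid. Stands left or right of the console.
- lid (a joint): Angle of the test box's lid, rad: 0 shut (level), grows as the free edge rises, stop at 1.9; 60 degrees is 1.047. A spring and its weight (about 0.25 kg) always push it shut: about 1.8 N at the tongue when shut, about 2.5 N at 60 degrees. No latch; it turns freely and does not stay open.
- lid_hinge (a point): Point on the lid's hinge axis at the middle of its length, 85 mm above the bench, 90 mm along +x from the box's centre. The axis is the box's y axis. Turns with the lid.
- lid_grip (a point): Grip point on the lid's tongue: a black bar 24 mm wide (y), 12 mm thick (z), sticking out 55 mm in the lid's plane from the middle of its free edge. The point is mid-width and mid-thickness, 30 mm out from that edge; with the lid shut it is 210 mm from the hinge along -x and 87 mm above the bench. Lid's axes: x towards the hinge, y along it. Gripped across its width, it pivots between the pads.
- console: Key console: grey block 90 x 200 mm, 45 mm high, fixed to the bench, with three off-white keys in a row along its y axis, 60 mm apart, in any order. Origin: centre of its underside; z up.
- round_top (a point): Round key (output off): flat round cap 30 mm across, standing 14 mm out of a dark 64 x 46 mm plate. Its origin is the centre of the cap's top face, 63 mm above the bench when up; z is up, x and y follow the console's.
- square_top (a point): Square key (discharge): flat cap 26 x 26 mm, standing 14 mm out of its dark plate. Its origin is the centre of the cap's top face, 63 mm above the bench when up; z is up, x and y follow the console's.
- bar_top (a point): Long bar key (start the test; leave alone): flat cap 56 mm along the console's x, 16 mm along y, standing 14 mm out of its dark plate. Its origin is the centre of the cap's top face, 63 mm above the bench when up; z is up, x and y follow the console's.
- round_key (a joint): Travel of the round key, m: 0 up, 0.006 fully down; counts as pressed from 0.004. Sprung: about 1.5 N starts it, 5 N bottoms it; it springs back up when let go.
- square_key (a joint): Travel of the square key, m: 0 up, 0.006 fully down; counts as pressed from 0.004. Sprung: about 1.5 N starts it, 5 N bottoms it; it springs back up when let go.
- bar_key (a joint): Travel of the bar key, m: 0 up, 0.006 fully down; counts as pressed from 0.004. Sprung: about 1.5 N starts it, 5 N bottoms it; it springs back up when let go.
- meter: Bystander: black multimeter lying flat, 160 x 80 x 36 mm, loose. Origin: centre of its underside, x along its length.
- spool: Bystander: metal solder spool standing on end, 60 mm across, 44 mm high, loose. Origin: centre of its underside.
- driver: Bystander: screwdriver with black handle lying on the bench, about 200 mm long and up to 26 mm high, loose. Origin: underside, mid-length; x along it.
- jar: Bystander: small closed amber flux jar with a white cap, 48 mm across, 50 mm high, loose. Origin: centre of its underside.

How it is judged:
On the way, in this order (a step that is already met when the one before it is completed fails the run):
1. the round key is pressed down, the square key and the lid being untouched (value of joint round_key above 0.004 m and value of joint square_key below 0.002 m and value of joint lid below 0.1 rad), for 0.04 s.
2. the round key is up again and the square key is pressed down, the lid still shut (value of joint square_key above 0.004 m and value of joint round_key below 0.002 m and value of joint lid below 0.1 rad), for 0.04 s.
3. both keys are up again and the lid is raised past 20 degrees (value of joint each of square_key, round_key below 0.002 m and value of joint lid above 0.349066 rad), for 0.1 s.
At the end, for the whole second after the job is handed in: The robot still holds the lid (touching it with at least 0.3 N), open between 53 and 67 degrees and still (under 0.15 rad/s), all three keys are up, and the bystanders are within 30 mm of where they stood (value of joint lid between 0.925025 and 1.16937 rad and velocity of joint lid between -0.15 and 0.15 rad/s and (contact force between testbox and the fingers above 0.3 N or contact force between testbox and the arm above 0.3 N) and value of joint each of round_key, square_key, bar_key below 0.002 m and distance of each of meter, spool, driver, jar from where it was at the start of the episode below 0.03 m); the arm keeps its last pose, push and grip.
It fails at once if the long bar key is pressed (2.5 mm or more) (value of joint bar_key above 0.0025 m).
It fails at once if the round and square keys are pressed together (value of joint each of round_key, square_key above 0.003 m).
It fails at once if a bystander is displaced by more than 30 mm (distance of any of meter, spool, driver, jar from where it was at the start of the episode above 0.03 m).
It fails at once if a bystander is pushed against the test box or its lid (contact force between testbox and meter above 0.5 N or contact force between testbox and spool above 0.5 N or contact force between testbox and driver above 0.5 N or contact force between testbox and jar above 0.5 N).
It also fails if it takes over 50 s, if anything falls off the work surface, if the arm or the gripper's body presses on something with over 40 N, if the wrist force passes 120 N, or if a joint passes its speed limit or range.

## Working session

There is one attempt and no reset: what is moved stays moved. The work goes in short steps, Python scripts to look and compute and a shell command to move; the robot and the scene stay as the last step left them, time stands still between calls to the robot, and variables do not carry over. Pictures are saved under pics/ and viewed, at most 10 in all, crops included, and the job is handed in when it is done.

```bash
ls; mkdir -p pics; cat > h.py <<'E'
from station import *
import numpy as np, cv2
def grab(n,f=None):
    im,d=read_camera(n)
    if f: cv2.imwrite('pics/'+f,im[:,:,::-1])
    return im,d
def cloud(n,d):
    p=camera_params(n);K=np.array(p['intrinsics']);T=np.array(p['cam_to_world'])
    v,u=np.mgrid[:400,:640]
    P=np.stack([(u-K[0,2])/K[0,0]*d,-(v-K[1,2])/K[1,1]*d,-d],-1)
    W=P@T[:3,:3].T+T[:3,3]; W[d==0]=np.nan
    return W
E
python3 - <<'E'
from h import *
im,d=grab('top','top.png'); np.save('top.npy',cloud('top',d)); np.save('topim.npy',im)
print(camera_params('top').keys()); o=get_obs(); print(o['t'],o['eef_pos'],o['tool_rot'])
E
```

```text
pics
dict_keys(['intrinsics', 'cam_to_world'])
0.05 [0.26627933 0.61962896 0.23034045] [-1.00885331e-04  2.01527997e-01  9.79482349e-01 -8.85726476e-04]
```

View pics/top.png

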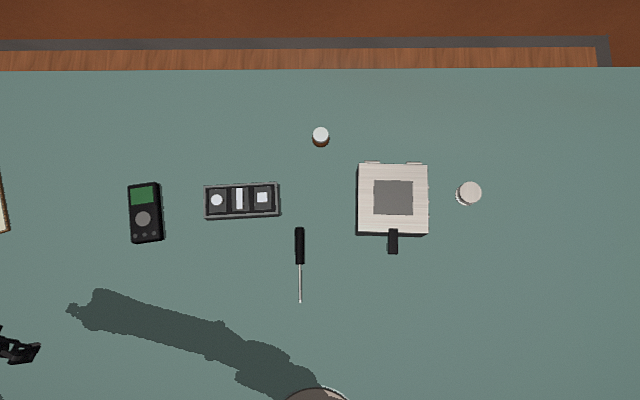

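The top view shows the round key at pixel (217,200), the bar at (239,199) and the square at (262,197). The box lid is centred at about (392,198) with its tongue at (393,242). The meter, driver, jar and spool are all clear of the keys.

```bash
python3 - <<'E'
from h import *
W=np.load('top.npy');im=np.load('topim.npy').astype(int)
def seg(c0,c1,r0,r1,z0,z1,bright=None):
    m=np.zeros((400,640),bool);m[r0:r1,c0:c1]=1
    m&=(W[...,2]>z0)&(W[...,2]<z1)
    if bright is not None: m&=(im.min(-1)>bright[0])&(im.max(-1)<bright[1])
    P=W[m]; r=cv2.minAreaRect((P[:,:2]*1000).astype(np.float32)); print(len(P),P.mean(0).round(4),P.max(0).round(3),r)
seg(205,227,188,212,.055,.08,(140,256))
seg(229,249,185,212,.055,.08,(140,256))
seg(251,275,185,210,.055,.08,(140,256))
seg(200,285,175,222,.03,.08)
seg(350,435,155,236,.07,.1,(100,256))
seg(384,402,237,258,.07,.1)
seg(290,310,220,310,.006,.1)
E
```

```text
98 [0.5967 0.254  0.0635] [0.611 0.268 0.069] ((597.5010375976562, 254.17495727539062), (27.2906551361084, 27.243131637573242), 89.08035278320312)
130 [0.5992 0.1945 0.0638] [0.627 0.203 0.069] ((599.9185180664062, 194.12939453125), (54.82027816772461, 16.174142837524414), 2.188974618911743)
97 [0.6028 0.1342 0.0635] [0.616 0.147 0.069] ((602.947998046875, 134.55491638183594), (25.449695587158203, 24.16457176208496), 1.3300163745880127)
2521 [0.5975 0.1933 0.0493] [0.651 0.295 0.069] ((600.1748046875, 194.15579223632812), (91.86356353759766, 199.41854858398438), 2.920577049255371)
4762 [ 0.594  -0.2056  0.0917] [ 0.694 -0.115  0.1  ] ((597.2525634765625, -206.58392333984375), (180.04684448242188, 188.39012145996094), 87.87159729003906)
170 [ 0.4698 -0.2005  0.093 ] [ 0.49  -0.189  0.098] ((470.0755920410156, -201.0130615234375), (23.5017147064209, 41.059627532958984), 88.19327545166016)
462 [0.4585 0.0377 0.0208] [0.537 0.057 0.031] ((425.3062744140625, 33.23557662963867), (225.4337921142578, 43.825164794921875), 2.2339627742767334)
```

```bash
python3 -m creep '[[-1,36,-40,0,0,0,0.1],[-1,36,-40,0,0,0,0.1],[-1,36,-40,0,0,0,0.1],[-1,36,-40,0,0,0,0.1],[-1,36,-40,0,0,0,0]]'; python3 -m creep '[[-1,36,-40,-20,0,0,0],[-1,36,-40,-20,0,0,0],[-1,36,-40,-30,0,0,0],[-1,36,-40,-30,0,0,0],[-1,0,0,0,0,0,0]]'
```

```text
t: 0.68
eef_pos: [0.4473, 0.4184, 0.2308]
tool_rot: [-0.0, 0.002, 1.0, -0.0]
contact_force: [0.9, 0.5, -0.2]
gripper_width: -0.004
grasp_force: 0.0
t: 1.3
eef_pos: [0.5918, 0.253, 0.1279]
tool_rot: [-0.002, 0.007, 1.0, -0.003]
contact_force: [-0.6, -0.3, -0.4]
gripper_width: -0.003
grasp_force: 0.0
```

```bash
python3 -m creep '[[-1,5,1,-30,0,0,0],[-1,0,0,-20,0,0,0],[-1,0,0,0,0,0,0],[-1,0,0,0,0,0,0]]'
```

```text
t: 1.8
eef_pos: [0.5956, 0.2618, 0.0821]
tool_rot: [0.0, 0.003, 1.0, 0.0]
contact_force: [0.2, -0.2, 0.1]
gripper_width: 0.0
grasp_force: 0.0
```

```bash
python3 - <<'E'
from h import *
o=get_obs();print(o['eef_pos']);grab('wrist','w1.png')
E
```

```text
[0.59555921 0.2618228  0.08207862]
```

View pics/w1.png

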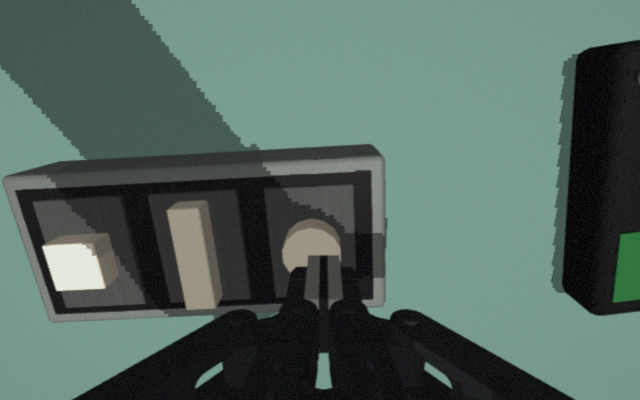

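The wrist view shows the shut fingertips above the round cap at (312,250). The meter is well to the right. I'll shift 8 mm in -y and press.

```bash
python3 -m creep '[[-1,2,-8,-8,0,0,0],[-1,0,0,-8,0,0,0],[-1,0,0,-6,0,0,0],[-1,0,0,-4,0,0,0],[-1,0,0,0,0,0,0]]'
```

```text
t: 2.48
eef_pos: [0.5977, 0.2524, 0.057]
tool_rot: [-0.0, 0.003, 1.0, -0.0]
contact_force: [-4.5, -4.7, 16.1]
gripper_width: 0.006
grasp_force: 8.2
```

```bash
python3 -m creep '[[-1,0,0,40,0,0,0],[-1,0,0,10,0,0,0],[-1,3,-59,0,0,0,0],[-1,2,-59,0,0,0,0],[-1,0,0,0,0,0,0]]'; python3 -m creep '[[-1,0,0,-20,0,0,0],[-1,0,0,0,0,0,0],[-1,0,0,0,0,0,0]]'
```

```text
t: 3.1
eef_pos: [0.6025, 0.1279, 0.1046]
tool_rot: [-0.001, 0.007, 1.0, -0.002]
contact_force: [0.1, 0.5, 0.6]
gripper_width: -0.001
grasp_force: 0.0
t: 3.48
eef_pos: [0.6019, 0.1368, 0.0845]
tool_rot: [-0.001, 0.002, 1.0, 0.0]
contact_force: [-0.1, -0.5, -0.3]
gripper_width: -0.002
grasp_force: 0.0
```

```bash
python3 -m creep '[[-1,1,-2,-12,0,0,0],[-1,0,0,-8,0,0,0],[-1,0,0,-5,0,0,0],[-1,0,0,-3,0,0,0],[-1,0,0,0,0,0,0]]'
```

```text
t: 4.1
eef_pos: [0.6032, 0.1331, 0.0575]
tool_rot: [-0.0, 0.003, 1.0, -0.0]
contact_force: [-2.5, -0.0, 4.0]
gripper_width: 0.002
grasp_force: 2.4
```

```bash
python3 -m creep '[[-1,0,0,-2,0,0,0],[-1,0,0,0,0,0,0],[-1,0,0,0,0,0,0]]'
```

```text
t: 4.47
eef_pos: [0.6032, 0.1331, 0.057]
tool_rot: [-0.0, 0.003, 1.0, 0.0]
contact_force: [-5.9, -1.7, 15.3]
gripper_width: 0.004
grasp_force: 7.8
```

```bash
python3 -m creep '[[-1,0,0,50,0,0,0],[-1,0,0,50,0,0,0],[0.2,-22,-56,0,0,0,0],[0.2,-22,-56,0,0,0,0],[0.2,-22,-56,0,0,0,0]]'; python3 -m creep '[[0.2,-22,-56,0,0,0,-0.03],[0.2,-22,-56,0,0,0,0],[0.2,-21,-55,0,0,0,0],[0.2,0,0,0,0,0,0],[0.2,0,0,0,0,0,0]]'
python3 - <<'E'
from h import *
o=get_obs();print(o['eef_pos'],o['tool_rot'],camera_params('wrist'));im,d=grab('wrist','w2.png')
np.save('w2.npy',d)
E
```

```text
t: 5.1
eef_pos: [0.5369, -0.0364, 0.1556]
tool_rot: [0.001, 0.003, 1.0, -0.0]
contact_force: [0.8, -1.3, 0.2]
gripper_width: 0.597
grasp_force: 0.0
t: 5.72
eef_pos: [0.4728, -0.2015, 0.1554]
tool_rot: [0.0, 0.018, 1.0, 0.0]
contact_force: [0.2, 0.8, -0.0]
gripper_width: 0.604
grasp_force: 0.0
[ 0.47276462 -0.20145179  0.15536009] [2.81801982e-04 1.80431730e-02 9.99837153e-01 1.78236856e-04] {'intrinsics': array([[357.26157227,   0.        , 323.17306335],
       [  0.        , 357.26157227, 204.4062532 ],
       [  0.        ,   0.        ,   1.        ]]), 'mount': array([[ 1.42953949e-04,  9.51787905e-01,  3.06756847e-01,
         7.82921458e-02],
       [ 9.99999990e-01, -1.31113215e-04, -5.92064228e-05,
        -6.60674068e-04],
       [-1.61320808e-05,  3.06756852e-01, -9.51787914e-01,
        -1.42724805e-01],
       [ 0.00000000e+00,  0.00000000e+00,  0.00000000e+00,
         1.00000000e+00]])}
```

View pics/w2.png

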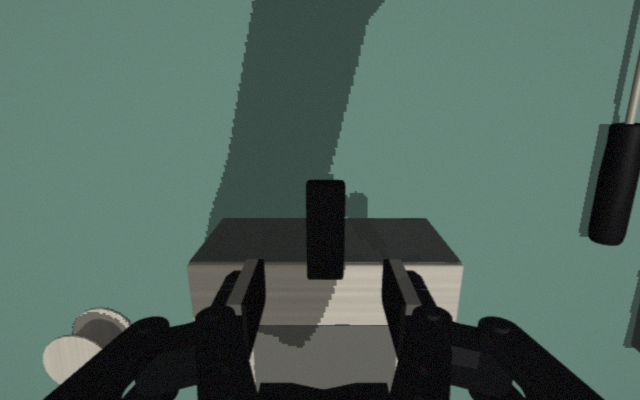

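The tongue sits at columns 307–344, rows 180–278, centred between the fingers. The free edge of the lid is near row 264. The driver and spool are clear.

```bash
python3 - <<'E'
from h import *
from scipy.spatial.transform import Rotation as R
d=np.load('w2.npy');M=np.array(camera_params('wrist')['mount'])
K=np.array(camera_params('wrist')['intrinsics'])
T=R.from_quat([0.01804,0.99984,0.00018,0.00028]).as_matrix()
def w(u,v):
    z=d[v,u];p=np.array([(u-K[0,2])/K[0,0]*z,-(v-K[1,2])/K[1,1]*z,-z])
    return (T@(M[:3,:3]@p+M[:3,3])+[.4728,-.2015,.1554]).round(4)
for uv in [(325,183),(325,200),(325,230),(325,260),(325,275),(309,210),(342,210),(309,255),(342,255),(275,260),(275,266),(275,270),(375,267)]: print(uv,w(*uv))
E
```

```text
(325, 183) [ 0.4481 -0.2001  0.09  ]
(325, 200) [ 0.4581 -0.2005  0.0925]
(325, 230) [ 0.4774 -0.2012  0.0926]
(325, 260) [ 0.4976 -0.2019  0.0933]
(325, 275) [ 0.5083 -0.2022  0.0933]
(309, 210) [ 0.4645 -0.2105  0.0913]
(342, 210) [ 0.4649 -0.1904  0.092 ]
(309, 255) [ 0.4944 -0.2119  0.0919]
(342, 255) [ 0.4946 -0.191   0.0931]
(275, 260) [ 0.5013 -0.2352  0.0835]
(275, 266) [ 0.5021 -0.2343  0.0906]
(275, 270) [ 0.505  -0.2346  0.0906]
(375, 267) [ 0.5058 -0.1695  0.0893]
```

```bash
python3 -m creep '[[0.2,-2,0,-40,0,0,0],[0.2,0,0,-46,0,0,0],[0.2,0,0,0,0,0,0],[-1,0,0,0,0,0,0],[-1,0,0,0,0,0,0]]' 30; python3 -m creep '[[-1,0,0,0,0,0,0],[-1,0,0,0,0,0,0],[-1,0,0,0,0,0,0]]'
```

```text
t: 6.4
eef_pos: [0.472, -0.2004, 0.071]
tool_rot: [0.001, 0.017, 1.0, 0.001]
contact_force: [1.2, 7.0, 1.4]
gripper_width: 0.272
grasp_force: 33.9
t: 6.78
eef_pos: [0.4721, -0.2003, 0.071]
tool_rot: [0.001, 0.017, 1.0, 0.001]
contact_force: [-0.3, 4.9, 1.1]
gripper_width: 0.268
grasp_force: 33.9
```

```bash
python3 -m creep '[[-1,1,0,18,0,0,0],[-1,3,0,18,0,0,0],[-1,4,0,18,0,0,0],[-1,6,-0.5,17,0,0,0],[-1,0,0,0,0,0,0]]'; python3 -m creep '[[-1,7,0,17,0,0.04,0],[-1,8,-0.5,16,0,0.04,0],[-1,9,-0.5,15,0,0.04,0],[-1,11,-0.5,15,0,0.04,0],[-1,0,0,0,0,0,0]]'
```

```text
t: 7.4
eef_pos: [0.4855, -0.2008, 0.1424]
tool_rot: [0.001, 0.017, 1.0, 0.001]
contact_force: [0.4, 4.7, -2.5]
gripper_width: 0.275
grasp_force: 33.1
t: 8.02
eef_pos: [0.5195, -0.2022, 0.2044]
tool_rot: [-0.08, 0.017, 0.997, -0.001]
contact_force: [-4.0, 5.0, 0.4]
gripper_width: 0.274
grasp_force: 33.4
```

```bash
python3 -m creep '[[-1,12,-0.5,13,0,0.04,0],[-1,13,-0.5,12,0,0.04,0],[-1,14,-0.5,11,0,0,0],[-1,15,-0.5,10,0,0,0],[-1,0,0,0,0,0,0]]'; python3 -m creep '[[-1,0,0,0,0,0,0],[-1,0,0,0,0,0,0]]'
python3 - <<'E'
from h import *
im,d=grab('scene','s1.png'); np.save('s1.npy',cloud('scene',d))
im,d=grab('top','t2.png'); np.save('t2.npy',cloud('top',d))
E
```

```text
t: 8.65
eef_pos: [0.5736, -0.2043, 0.2496]
tool_rot: [-0.12, 0.017, 0.993, -0.001]
contact_force: [-2.8, 5.5, -2.0]
gripper_width: 0.27
grasp_force: 33.4
t: 8.9
eef_pos: [0.5729, -0.2043, 0.2493]
tool_rot: [-0.119, 0.017, 0.993, -0.001]
contact_force: [-1.3, 5.0, -1.6]
gripper_width: 0.271
grasp_force: 33.4
```

View pics/s1.png

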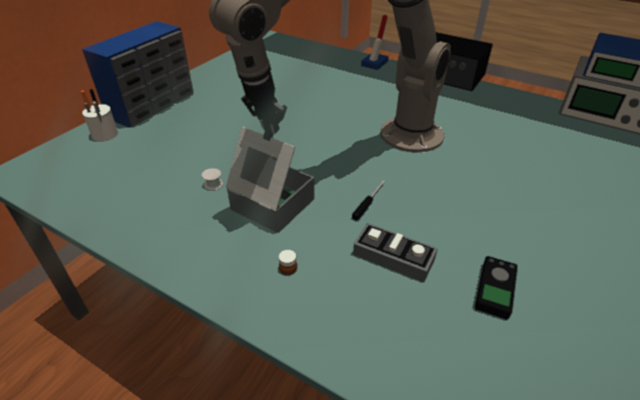

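View pics/t2.png

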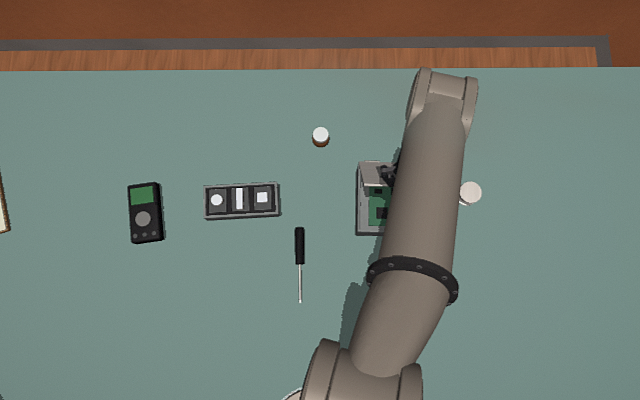

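The lid is held open with the gripper on its tongue, at about (265,165) in the scene view. All keys and bystanders are where they were. Next I'll measure the lid angle from a plane fit to the scene depth.

```bash
python3 - <<'E'
from h import *
W=np.load('s1.npy')
def fit(P):
    for _ in range(4):
        c=P.mean(0);n=np.linalg.svd(P-c)[2][2];r=abs((P-c)@n);P=P[r<max(.004,2*r.std())]
    n=n*np.sign(n[2]);print(len(P),n.round(3),np.degrees(np.arctan2(n[0],n[2])).round(1),P.min(0).round(3),P.max(0).round(3))
P=W[145:195,240:285].reshape(-1,3);P=P[np.isfinite(P[:,0])&(P[:,2]>.1)];fit(P)
g=get_obs();print(g['eef_pos'])
gx=.573+19e-3*.237;gz=.2493+.019*.97;print(np.degrees(np.arctan2(gz-.088,.682-gx)), np.hypot(gz-.085,.682-gx))
E
```

```text
2094 [ 0.846 -0.03   0.532] 57.8 [ 0.596 -0.285  0.1  ] [ 0.683 -0.114  0.235]
[ 0.57293107 -0.20423959  0.24926741]
59.82580954067281 0.21049911142092737
```

```bash
python3 -m creep '[[-1,3,0,2,0,0,0],[-1,0,0,0,0,0,0],[-1,0,0,0,0,0,0],[-1,0,0,0,0,0,0]]'; python3 -c "
from station import *
print(hand_in())"
```

```text
t: 9.5
eef_pos: [0.5754, -0.2044, 0.2508]
tool_rot: [-0.12, 0.017, 0.993, -0.001]
contact_force: [-1.8, 5.3, -4.1]
gripper_width: 0.273
grasp_force: 33.2
the job is handed in; nothing more can be done
None
```

I pressed the round key and then the square key, each right down and released, then lifted the lid and handed the job in at 9.5 s with the gripper still holding it at about 60 degrees; the bar key and bystanders weren't touched, and hand-in returned no verdict.

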